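Pack the gilder's kit tray

TASK

Pack the gilder's kit into the plywood tray: stand the slim jar upright in the smaller round well and the flat metal tin upright in the larger one, lay the hook-tipped burnisher in the notches of the tool rest so that its handle lies across both bars, and lay the oblong cork sanding block flat in the empty bay of the shallow box insert. Leave the squat jar, the paint brush and the square cork offcut where they are.

Things in the scene. Friction and masses are not known exactly. Their poses are not given: they have to be found in the camera images.
- jar: Loose. Slim amber glass jar with a black ribbed screw lid, 44 mm diameter, 72 mm tall (lid the top 14 mm), upright on the table, about 160 g. Origin: centre of its underside, z up. Belongs in the smaller well of wells.
- tin: Loose. Plain round metal tin, 56 mm diameter, 36 mm tall, no knob, upright, about 130 g. Origin: centre of its underside, z up. Belongs in the larger well of wells.
- burnisher: Loose burnisher lying on its side: dark wooden handle 16 mm square, rounded edges (x -81 to +45 mm), brass ferrule (to x 68), brown agate tip 10 mm thick curving sideways into a hook (to x 95, y -29). About 50 g. Origin: underside of the handle near the balance point; x along the handle to the tip, z up. Belongs in rest, centred, either way round.
- block: Loose. Oblong cork sanding block lying flat, 80 mm (its x) by 50 mm (its y) by 32 mm high, about 60 g. Origin: centre of its underside. Belongs in the empty bay of pocket.
- squat_jar: Loose. Look-alike to be left alone: squat amber glass jar with the same kind of black lid, 62 mm diameter, 46 mm tall. Origin: centre of its underside.
- brush: Look-alike to be left alone, loose: round paint brush lying down, the burnisher's handle and ferrule, but a straight brown bristle head 14 mm thick, to x = +99 mm. Origin: underside of the handle; x along it to the bristles.
- offcut: Loose. Look-alike to be left alone: square piece of the same cork, 50 by 50 by 32 mm. Origin: centre of its underside.
- wells: Fixed tray insert: wooden plate 200 (x) by 84 (y) by 16 mm, with two round wells 12 mm deep (floor 4 mm above the origin): the smaller, 60 mm wide, centred at x +45, y 0, for the jar; the larger, 72 mm, at x -45, y 0, for the tin. Origin: centre of its underside, 6 mm above the table. The plywood tray, walls 20 mm high, holds the three inserts side by side in any order.
- rest: Fixed insert of the tray, the tool rest: wooden base 200 (x) by 84 (y) by 4 mm with two cross bars 12 mm thick at x -38 and +38 mm, tops 26 mm above the origin, each with a square notch 36 mm wide at y 0 whose floor is 14 mm above the origin; a tool lies along x in both notches. Origin: centre of its underside, 6 mm above the table.
- pocket: Fixed insert of the tray: shallow wooden box 200 (x) by 84 (y) mm, floor 4 mm, walls 4 mm thick, tops 14 mm above the origin. A partition at x -20 splits it: the short bay (negative x) is full of small brass knobs; the long bay (x -18 to +96, y -38 to +38, centre x +39) is empty and takes the sanding block lengthwise along x. Origin: centre of its underside, 6 mm above the table.
There are look-alikes about, which are no part of the job. What is shaped like the jar but pink or yellow is not meant.

How it is judged (in metres and radians):
At the end, for the whole second after the job is handed in: Jar and tin upright on the floors of their wells, burnisher in both notches (within 40 mm of centre along them, 0.3 rad), block flat on the floor of the empty bay, seated within 3 mm of the floors, all released and at rest; squat jar, brush and offcut within 20 mm of their starts (x of jar in the frame of wells between 0.033 and 0.057 m and y of jar in the frame of wells between -0.012 and 0.012 m and z of jar in the frame of wells between 0 and 0.007 m and angle between each of jar, tin, block's own z axis and vertical below 0.1 rad and x of tin in the frame of wells between -0.057 and -0.033 m and y of tin in the frame of wells between -0.012 and 0.012 m and z of tin in the frame of wells between 0 and 0.007 m and x of burnisher in the frame of rest between -0.04 and 0.04 m and y of burnisher in the frame of rest between -0.014 and 0.014 m and z of burnisher in the frame of rest between 0.009 and 0.02 m and angle between the x axis of burnisher and the x axis of rest, either way round below 0.3 rad and x of block in the frame of pocket between 0.01 and 0.07 m and y of block in the frame of pocket between -0.022 and 0.022 m and z of block in the frame of pocket between 0 and 0.007 m and linear speed of each of jar, tin, burnisher, block below 0.02 m/s and distance of each of squat_jar, brush, offcut from where it was at the start of the episode below 0.02 m); the robot touches nothing.
It fails at once if the squat jar is disturbed (moved by more than 20 mm) (distance of squat_jar from where it was at the start of the episode above 0.02 m).
It fails at once if the round brush is disturbed (moved by more than 20 mm) (distance of brush from where it was at the start of the episode above 0.02 m).
It fails at once if the square cork offcut is disturbed (moved by more than 20 mm) (distance of offcut from where it was at the start of the episode above 0.02 m).
It also fails if it takes over 120 s, if anything falls off the work surface, if the arm or the gripper's body presses on something with over 40 N, if the wrist force passes 120 N, or if a joint passes its speed limit or range.

ROBOT

A 6-joint arm with a two-finger parallel gripper is mounted at the origin on the work surface. World frame = base frame: x ahead of the robot, y to its left, z up, the work surface at z = 0. Lengths are in mm, angles in rad, forces in N, time in s.
With the tool pointing down it reaches from about 350 to 975 mm from the base axis. Payload 7.1 kg.
Tool frame: the origin (TCP) lies between the finger pads; the fingertips stand 19 mm ahead of it and the grasp point (between the pads) is the TCP (ctrl.tcp_to_tips is the distance from the TCP to the fingertips, in mm); z points along the fingers, y is the line along which they close (so a half turn about z gives the same grasp; the last joint's range is limited). The gripper opens to 88 mm and grips with 3 to 60 N. Pads are 20 mm wide; open, the fingers measure 115 mm over their backs; the gripper's body (75 mm by 178 mm) begins 61 mm behind the grasp point.
Start: joints at [1.162, 0.423, 1.63, -0, 1.089, -0.019], TCP at [237.47, 578.111, 214.575] pointing down, gripper open.
Joint ranges: [-3, 3], [-0.9, 2.11], [0.09, 2.58], [-1.31, 4.45], [0.11, 2.69], [-2.54, 2.54]. Speed limits (rad/s): [2.39, 2.39, 3.01, 3.14, 3.14, 3.14].

INTERFACE

Orientations are given as a rotation vector (axis times angle).
In Python, from workcell import status, optics, ctrl gives the robot as it stands. The module is installed in compiled form; this text tells all that it offers.
- The arm moves only by the shell command python3 -m inch 'ROWS'. ROWS is JSON, a list that holds one entry, the list of rows, each a list of 7 numbers: the shift along the tool's x, y, z in mm, then the turn, a rotation vector about the tool's x, y, z in rad, then the opening in per cent of the stroke, from 0 (shut) to 100 (fully open). A call has 1 to 20 rows; each row is the pose to reach, as a shift and turn from the pose commanded when the call began, along the tool's axes at that moment; what a row does not reach only later rows make up. A row lasts 1/10 s, in which the tool goes at most 50 mm and 8.59 degrees, less where a joint would pass 70% of its speed; a pose out of reach is approached as far as the arm can. A call with a gripper value outside its range is refused whole. The fingers move at their own pace and stop on an object; the grip force is fixed at half the most. Time passes only in rows, so rows that repeat a pose let the fingers close. It gives the time, the measured TCP pose, the force, the opening and the grip force at its end, in the units of the state.
- status.get_obs(): the state, without advancing time (a new reading comes with each control period).
- optics.get_image(name): name is "side" or "top"; returns a dict with "frame" (400x640x3 uint8, red, green, blue), "fx", "fy", "cx", "cy" (pixels), "rvec" (rotation vector, rad) and "tvec" (3), from world to camera coordinates, as OpenCV has them. Camera axes: x right, y down, z forward; pixel columns grow to the right and rows downward; lengths in mm; the calibration is good to about 2 mm. A picture is of the moment at which its call begins. There is no depth.
- ctrl.close_job(): hands the job in; it is judged then, once.
The state is a dict: "t": time; "qpos": joint angles; "qvel": joint speeds; "joint_torque": joint torques, N m; "ee_pos": TCP position; "orientation": TCP orientation; "ft_force": force on the tool from outside, world axes, zero at the start; "moment": the same for the moment, N m; "width": finger opening in mm; "grasp_force": force on a finger pad.
Only numpy, scipy, OpenCV 4.12 (cv2) and the standard library are available. Lean on these libraries where they do the work, as an engineer would, in place of code of your own. Each camera call takes 0.05 s, during which the arm holds its last target. There are 200 camera calls.

## Working session

There is one attempt and no reset: what is moved stays moved. The work goes in short steps, Python scripts to look and compute and a shell command to move; the robot and the scene stay as the last step left them, time stands still between calls to the robot, and variables do not carry over. Pictures are saved under pics/ and viewed, at most 14 in all, crops included, and the job is handed in when it is done.

```bash
mkdir -p pics
cat > h.py <<'E'
import numpy as np,cv2
from workcell import status,optics,ctrl
def grab(n,f):
    d=optics.get_image(n); cv2.imwrite('pics/'+f,d['frame'][:,:,::-1]); 
    np.save(f'{n}.npy',d,allow_pickle=True); return d
def load(n): return np.load(f'{n}.npy',allow_pickle=True).item()
def ray(d,uv,z):
    R=cv2.Rodrigues(np.array(d['rvec'],float))[0];t=np.array(d['tvec'],float).ravel();c=-R.T@t
    uv=np.atleast_2d(uv).astype(float)
    v=np.c_[(uv[:,0]-d['cx'])/d['fx'],(uv[:,1]-d['cy'])/d['fy'],np.ones(len(uv))]@R
    return c+v*((z-c[2])/v[:,2])[:,None]
def proj(d,p):
    return cv2.projectPoints(np.atleast_2d(p).astype(float),np.array(d['rvec'],float),np.array(d['tvec'],float),np.array([[d['fx'],0,d['cx']],[0,d['fy'],d['cy']],[0,0,1.]]),None)[0][:,0]
E
python3 - <<'E'
from h import *
for n in('top','side'):
    d=grab(n,n+'0.png');R=cv2.Rodrigues(np.array(d['rvec'],float))[0];print(n,d['fx'],-R.T@np.array(d['tvec']).ravel(),R[2])
print(status.get_obs())
E
```

```text
top 427.9059906875197 [362.71008947 -26.90033383 987.08132607] [ 0.17492174  0.03391765 -0.98399796]
side 483.19666213005667 [ 255.84212646 -977.82653061  788.74755988] [ 0.20737022  0.7712527  -0.60180301]
{'t': 0.1, 'qpos': array([ 1.16198452e+00,  4.23732578e-01,  1.63060318e+00, -3.31405439e-05,
        1.08862219e+00, -1.90190691e-02]), 'qvel': array([ 0.00118062, -0.00136717, -0.00332966, -0.00015826, -0.00027587,
       -0.00118209]), 'joint_torque': array([ 1.28325453e-03, -5.45612311e+01, -2.74328828e+01,  6.46273512e-02,
        1.87603338e-02, -4.97290068e-05]), 'ee_pos': array([237.28884503, 577.64598234, 213.90341515]), 'orientation': array([-6.08341698e-01, -3.08186300e+00,  2.10533178e-03]), 'ft_force': array([ 0.19088469, -0.95594568,  0.21131421]), 'moment': array([ 0.01031746,  0.0207723 , -0.00330254]), 'grasp_force': 0.0, 'width': 88.00767138387846}
```

View pics/top0.png

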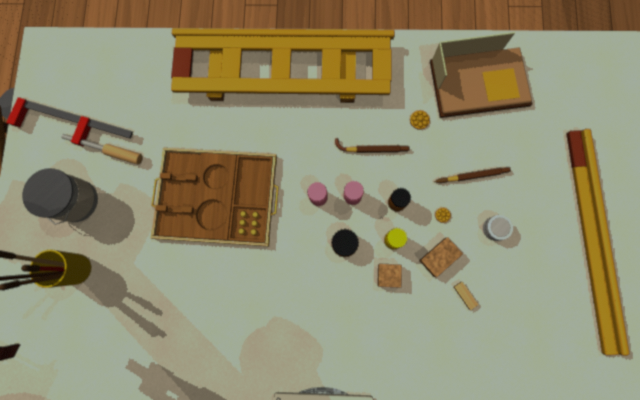

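View pics/side0.png

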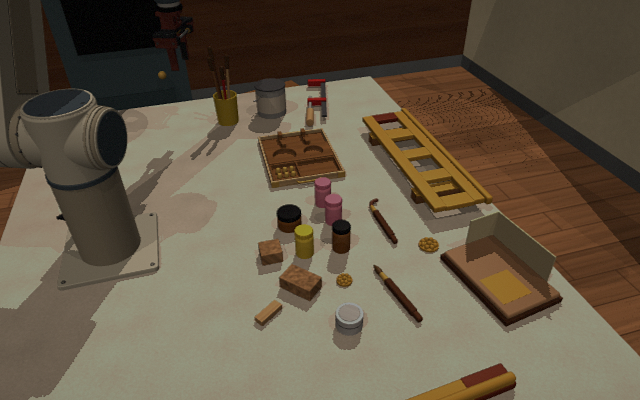

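Top view: the tray is at (155–275, 150–245). Jar candidates are the slim amber/black one at (400,199), the squat one at (345,242), two pink at (318,194) and (353,193), and a yellow one at (397,239); the slim amber one fits. Of the two tools, (340–408, 148) has a hook, so it is the burnisher, while (440–510, 175) is straight, so it is the brush. The oblong cork at (441,257) is the block and the square one at (390,275) the offcut. The tin is at (498,228). I'll confirm these in enlarged crops.

Run:
```python
from h import *
f=load('top')['frame'][:,:,::-1]
cv2.imwrite('pics/c1.png',cv2.resize(f[135:315,305:525],(792,594)[0:2] if 0 else None,fx=3.6,fy=3.3,interpolation=2)[:600])
cv2.imwrite('pics/c2.png',cv2.resize(f[140:255,145:285],None,fx=5,fy=5,interpolation=2))
```

```text
(no output)
```

View pics/c1.png

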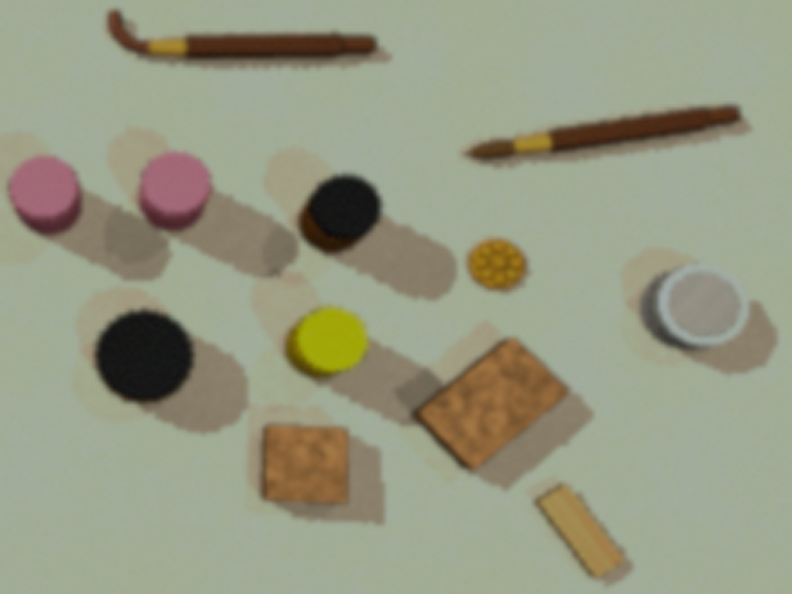

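View pics/c2.png

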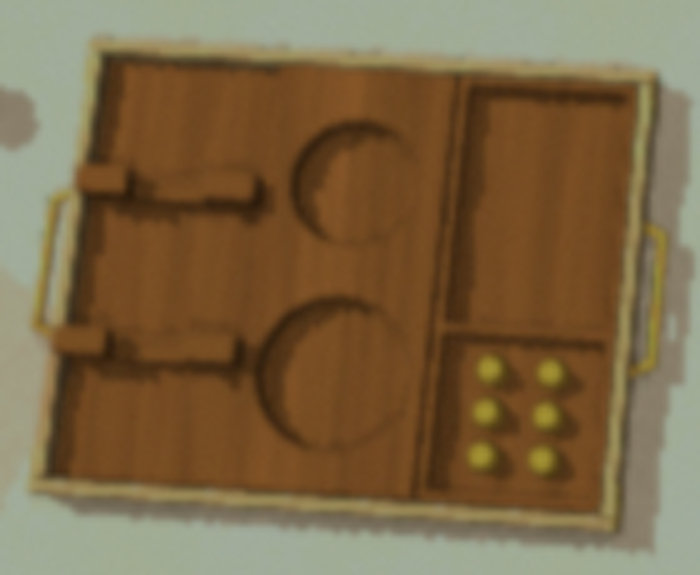

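The crops confirm the choices: slim amber jar at (400,199), hooked burnisher at (340–408,148), oblong cork at (441,257), tin at (498,228). The tray order from the left is rest, wells, pocket, with the insert +x axis pointing up in the image.

```bash
cat >> h.py <<'E'
from scipy.spatial.transform import Rotation as Ro
def plan(*tg):
    """each target: x,y,z, yaw(deg) of the finger-closing axis; prints row shift/turn from now"""
    o=status.get_obs();R0=Ro.from_rotvec(o['orientation']);p0=np.array(o['ee_pos']);prev=R0
    for x,y,z,a in tg:
        best=None
        for k in(0,180):
            ya=np.array([np.cos(np.radians(a+k)),np.sin(np.radians(a+k)),0]);za=np.array([0,0,-1.])
            R=Ro.from_matrix(np.c_[np.cross(ya,za),ya,za])
            w=(R0.inv()*R).as_rotvec()
            if best is None or np.linalg.norm(w)<np.linalg.norm(best):best=w
        print((x,y,z,a),'shift',np.round(R0.inv().apply(np.array([x,y,z])-p0),1),'turn',np.round(best,3),'q1,q6 now',np.round(o['qpos'][[0,5]],2))
E
python3 - <<'E'
from h import *
d=load('top');s=load('side');f=d['frame'];hsv=cv2.cvtColor(f,cv2.COLOR_RGB2HSV)
def comp(m,seed,box):
    mm=np.zeros_like(m);x0,y0,x1,y1=box;mm[y0:y1,x0:x1]=m[y0:y1,x0:x1]
    n,l,st,c=cv2.connectedComponentsWithStats(mm);i=l[seed[1],seed[0]];return (l==i).astype(np.uint8),st[i],c[i]
def cnt(m): return max(cv2.findContours(m,0,cv2.CHAIN_APPROX_NONE)[0],key=cv2.contourArea)[:,0]
# crop pixel -> image
C1=lambda p:np.c_[305+np.array(p)[:,0]/3.6,135+np.array(p)[:,1]/3.3]-0.35
C2=lambda p:np.array(p)/5+[145,140]-0.4
m=(f.max(2)<40).astype(np.uint8);g,st,c=comp(m,(401,197),(380,180,425,215))
P=ray(d,cnt(g),72);print('jar lid',cv2.minEnclosingCircle(P[:,:2].astype(np.float32)),'by eye',ray(d,C1([(344,207)]),72))
print('tin by eye',ray(d,C1([(703,304),(660,304),(747,304),(703,264),(703,346)]),36)[:,:2])
B=ray(d,C1([(513,339),(568,387),(473,467),(416,412)]),32)[:,:2];print('block',B.mean(0),np.linalg.norm(np.diff(np.r_[B,B[:1]],axis=0),axis=1),[np.degrees(np.arctan2(*(B[i]-B[j])[::-1])) for i,j in((0,3),(1,2))])
m=((hsv[...,1]>110)&(f[...,0]<140)).astype(np.uint8);g,st,c=comp(m,(385,149),(330,135,415,160));q=cnt(g)
P=ray(d,q,10)[:,:2];r=cv2.minAreaRect(q[q[:,0]>358].astype(np.float32))
print('burn',st,c);H=ray(d,C1([(187,46),(375,45),(148,47),(110,14)]),13)[:,:2];print(H,np.linalg.norm(H[0]-H[1]))
T=ray(d,C2([(97,42),(656,72),(617,525),(32,490)]),20)[:,:2];print('tray',T,T.mean(0),np.linalg.norm(np.diff(np.r_[T,T[:1]],axis=0),axis=1),[np.degrees(np.arctan2(*(T[i]-T[j])[::-1])) for i,j in((0,3),(1,2),(0,1),(3,2))])
W=ray(d,C2([(355,183),(337,373),(292,183),(418,183),(355,122),(355,245)]),22)[:,:2];print('wells',W,np.linalg.norm(W[0]-W[1]),np.linalg.norm(W[2]-W[3]),np.linalg.norm(W[4]-W[5]))
print('pocket bay top corners',ray(d,C2([(470,85),(630,97),(608,340),(445,328)]),20)[:,:2])
print('bars top notch ends',ray(d,C2([(128,180),(218,187),(105,338),(200,350)]),30)[:,:2])
E
```

```text
jar lid ((528.1923828125, -158.76309204101562), 20.832582473754883) by eye [[ 529.51682372 -159.1788334    72.        ]]
tin by eye [[ 474.89679666 -382.84223411]
 [ 474.28591273 -356.80034621]
 [ 475.52084806 -409.44544961]
 [ 501.88604988 -384.04248518]
 [ 446.84338684 -381.59465847]]
block [ 407.50167362 -254.5940176 ] [45.05498526 79.62351371 48.7714246  77.98609613] [np.float64(-50.10318652799132), np.float64(-47.31624285209145)]
burn [336 139  73  13 353] [374.23796034 148.23512748]
[[ 654.91350059  -65.96758792]
 [ 657.83027766 -188.32167785]
 [ 653.71865027  -40.48504459]
 [ 677.84028262  -15.06061174]] 122.38885125397607
tray [[646.1419512  390.41372075]
 [636.27167177 123.43194702]
 [424.10782835 131.22838238]
 [433.40650007 400.64995498]] [534.98198785 261.43100128] [267.16416286 212.30704382 269.58198953 212.98157821] [np.float64(-2.754787767673329), np.float64(-2.104514731904494), np.float64(87.88274716488455), np.float64(88.02330879827335)]
wells [[579.64201087 261.46850255]
 [490.22211303 263.38196829]
 [579.05394695 291.10061152]
 [580.22901281 231.8899054 ]
 [608.90356004 263.57099325]
 [550.20957843 259.3537336 ]] 89.44036829384231 59.22236486192432 58.84529510934231
pocket bay top corners [[628.35193852 210.93904005]
 [623.93400817 135.09787595]
 [508.59013871 139.6099644 ]
 [512.51197972 215.3382903 ]]
bars top notch ends [[577.16171051 365.34209032]
 [574.67852397 322.89198437]
 [502.89361255 369.2608583 ]
 [498.32616877 324.84821405]]
```

Every check agrees: jar radius 21–22 mm, well spacing 89 mm, bay corners, and handle 122–126 mm. Jar first.

```bash
python3 -c "
from h import *
plan((528.5,-159,200,45),(528.5,-159,45,45))"
```

```text
(528.5, -159, 200, 45) shift [-549.3 -570.7   14.7] turn [-0.001  0.     0.396] q1,q6 now [ 1.16 -0.02]
(528.5, -159, 45, 45) shift [-549.3 -570.5  169.7] turn [-0.001  0.     0.396] q1,q6 now [ 1.16 -0.02]
```

```bash
python3 -m inch '[[[-549.3,-570.7,14,0,0,0.396,100],[-549.3,-570.7,14,0,0,0.396,100],[-549.3,-570.7,14,0,0,0.396,100],[-549.3,-570.7,14,0,0,0.396,100],[-549.3,-570.7,14,0,0,0.396,100],[-549.3,-570.7,14,0,0,0.396,100],[-549.3,-570.7,14,0,0,0.396,100],[-549.3,-570.7,14,0,0,0.396,100],[-549.3,-570.7,14,0,0,0.396,100],[-549.3,-570.7,14,0,0,0.396,100],[-549.3,-570.7,14,0,0,0.396,100],[-549.3,-570.7,14,0,0,0.396,100],[-549.3,-570.7,14,0,0,0.396,100],[-549.3,-570.7,14,0,0,0.396,100],[-549.3,-570.7,14,0,0,0.396,100],[-549.3,-570.7,14,0,0,0.396,100],[-549.3,-570.7,14,0,0,0.396,100],[-549.3,-570.7,14,0,0,0.396,100],[-549.3,-570.7,14,0,0,0.396,100],[-549.3,-570.7,14,0,0,0.396,100]]]'; python3 -c "
from h import *
plan((528.5,-159,45,45))"
```

```text
t: 2.1
ee_pos: [528.1, -157.2, 200.5]
orientation: [-1.2, -2.902, -0.0]
ft_force: [0.1, 0.5, 0.4]
width: 87.7
grasp_force: 0.0
(528.5, -159, 45, 45) shift [ -1.6  -1.  155.5] turn [-0.    -0.001  0.001] q1,q6 now [-0.31 -1.1 ]
```

```bash
python3 -m inch '[[[-1,-0.5,40,0,0,0,100],[-1,-0.5,80,0,0,0,100],[-1,-0.5,110,0,0,0,100],[-1,-0.5,135,0,0,0,100],[-1,-0.5,155,0,0,0,100],[-1,-0.5,155,0,0,0,100],[-1,-0.5,155,0,0,0,40],[-1,-0.5,155,0,0,0,40],[-1,-0.5,155,0,0,0,40],[-1,-0.5,155,0,0,0,40],[-1,-0.5,155,0,0,0,40],[-1,-0.5,155,0,0,0,40],[-1,-0.5,155,0,0,0,40],[-1,-0.5,155,0,0,0,40]]]'; python3 -c "
from h import *
plan((528.5,-159,180,45),(580,260.5,180,45),(580,260.5,57,45))"
```

```text
t: 3.5
ee_pos: [529.3, -159.7, 45.8]
orientation: [1.203, 2.902, 0.0]
ft_force: [-1.4, 0.2, 3.9]
width: 41.1
grasp_force: 30.1
(528.5, -159, 180, 45) shift [   1.    -0.  -134.2] turn [ 0.     0.001 -0.   ] q1,q6 now [-0.31 -1.1 ]
(580, 260.5, 180, 45) shift [ 261.4  332.9 -134.2] turn [ 0.     0.001 -0.   ] q1,q6 now [-0.31 -1.1 ]
(580, 260.5, 57, 45) shift [261.4 332.9 -11.2] turn [ 0.     0.001 -0.   ] q1,q6 now [-0.31 -1.1 ]
```

```bash
python3 -m inch '[[[0,0,-40,0,0,0,40],[0,0,-80,0,0,0,40],[0,0,-115,0,0,0,40],[10,14,-134,0,0,0,40],[35,45,-134,0,0,0,40],[60,77,-134,0,0,0,40],[85,109,-134,0,0,0,40],[110,141,-134,0,0,0,40],[135,172,-134,0,0,0,40],[160,204,-134,0,0,0,40],[185,236,-134,0,0,0,40],[210,267,-134,0,0,0,40],[235,299,-134,0,0,0,40],[252,321,-134,0,0,0,40],[261,333,-134,0,0,0,40],[261,333,-134,0,0,0,40],[261,333,-134,0,0,0,40],[261,333,-134,0,0,0,40]]]'; python3 -c "
from h import *
grab('top','top1.png');o=status.get_obs();print(o['width'],o['grasp_force'])
plan((580,260.5,57,45))"
```

```text
t: 5.3
ee_pos: [579.9, 258.9, 179.4]
orientation: [-1.204, -2.901, 0.001]
ft_force: [-0.4, 0.1, -1.4]
width: 40.9
grasp_force: 30.1
41.092421998112066 30.051188998186262
(580, 260.5, 57, 45) shift [  1.2   1.2 122.5] turn [-0.001 -0.    -0.002] q1,q6 now [ 0.4  -0.38]
```

View pics/top1.png

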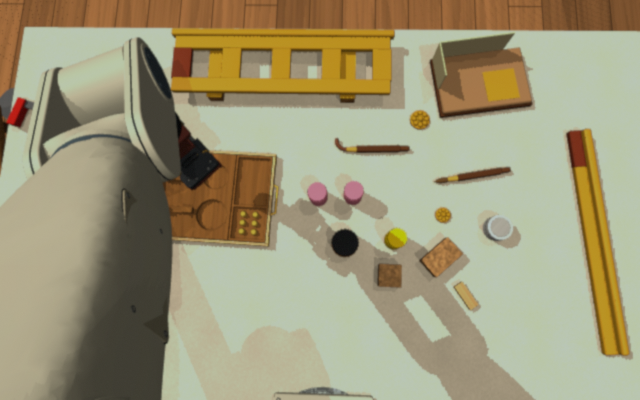

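The jar is held above the tray at (200,165), and the look-alikes haven't moved. Lowering it into the well.

```bash
python3 -m inch '[[[1,1,40,0,0,0,40],[1,1,80,0,0,0,40],[1,1,105,0,0,0,40],[1,1,115,0,0,0,40],[1,1,120,0,0,0,40],[1,1,123,0,0,0,40],[1,1,123,0,0,0,40],[1,1,123,0,0,0,40],[1,1,123,0,0,0,80],[1,1,123,0,0,0,80],[1,1,123,0,0,0,80],[1,1,123,0,0,0,80],[1,1,123,0,0,0,80],[1,1,103,0,0,0,80],[1,1,63,0,0,0,80],[1,1,23,0,0,0,80],[1,1,0,0,0,0,80],[1,1,0,0,0,0,80]]]'; python3 -c "
from h import *
plan((475,-383,160,45),(475,-383,34,45),(475,-383,34,90),(475,-383,34,0))"
```

```text
t: 7.15
ee_pos: [582.4, 262.8, 183.6]
orientation: [1.201, 2.898, 0.008]
ft_force: [0.5, 0.6, 0.4]
width: 70.2
grasp_force: 0.0
(475, -383, 160, 45) shift [-380.9 -532.6   21.1] turn [ 0.007  0.003 -0.   ] q1,q6 now [ 0.41 -0.38]
(475, -383, 34, 45) shift [-380.5 -533.5  147.1] turn [ 0.007  0.003 -0.   ] q1,q6 now [ 0.41 -0.38]
(475, -383, 34, 90) shift [-380.5 -533.5  147.1] turn [ 0.005  0.005 -0.786] q1,q6 now [ 0.41 -0.38]
(475, -383, 34, 0) shift [-380.5 -533.5  147.1] turn [ 0.007 -0.     0.785] q1,q6 now [ 0.41 -0.38]
```

```bash
python3 -m inch '[[[-380,-533,18,0,0,0,100],[-380,-533,18,0,0,0,100],[-380,-533,18,0,0,0,100],[-380,-533,18,0,0,0,100],[-380,-533,18,0,0,0,100],[-380,-533,18,0,0,0,100],[-380,-533,18,0,0,0,100],[-380,-533,18,0,0,0,100],[-380,-533,18,0,0,0,100],[-380,-533,18,0,0,0,100],[-380,-533,18,0,0,0,100],[-380,-533,18,0,0,0,100],[-380,-533,18,0,0,0,100],[-380,-533,18,0,0,0,100],[-380,-533,18,0,0,0,100],[-380,-533,18,0,0,0,100],[-380,-533,18,0,0,0,100],[-380,-533,18,0,0,0,100],[-380,-533,18,0,0,0,100],[-380,-533,18,0,0,0,100]]]'; python3 -c "
from h import *
plan((475,-383,34,45));grab('side','side1.png')"
```

```text
t: 9.15
ee_pos: [472.0, -383.1, 161.8]
orientation: [1.201, 2.903, -0.0]
ft_force: [-0.2, 0.5, 0.2]
width: 87.6
grasp_force: 0.0
(475, -383, 34, 45) shift [ -2.    2.2 127.8] turn [0.    0.    0.001] q1,q6 now [-0.7  -1.49]
```

View pics/side1.png

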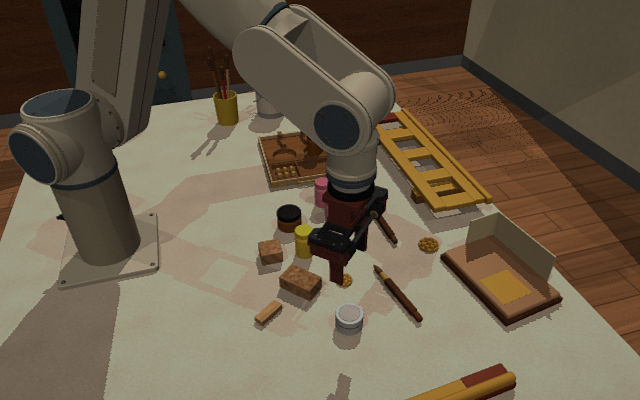

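The gripper is poised above the tin at (349,317), with nothing disturbed. Grasping it.

```bash
python3 -m inch '[[[-2,2,40,0,0,0,100],[-2,2,80,0,0,0,100],[-2,2,105,0,0,0,100],[-2,2,120,0,0,0,100],[-2,2,127,0,0,0,100],[-2,2,127,0,0,0,100],[-2,2,127,0,0,0,50],[-2,2,127,0,0,0,50],[-2,2,127,0,0,0,50],[-2,2,127,0,0,0,50],[-2,2,127,0,0,0,50],[-2,2,127,0,0,0,50],[-2,2,127,0,0,0,50],[-2,2,80,0,0,0,50],[-2,2,40,0,0,0,50],[-2,2,0,0,0,0,50],[-2,2,-10,0,0,0,50],[-2,2,-10,0,0,0,50]]]'; python3 -c "
from h import *
plan((490,263.5,172,45),(490,263.5,48,45))"
```

```text
t: 11.0
ee_pos: [475.4, -384.4, 173.5]
orientation: [1.201, 2.899, -0.002]
ft_force: [-0.7, 0.0, -0.8]
width: 43.6
grasp_force: 0.0
(490, 263.5, 172, 45) shift [ 4.480e+02  4.683e+02 -1.000e-01] turn [ 0.     0.004 -0.   ] q1,q6 now [-0.7  -1.48]
(490, 263.5, 48, 45) shift [448.5 468.3 123.9] turn [ 0.     0.004 -0.   ] q1,q6 now [-0.7  -1.48]
```

```bash
python3 -c "
from h import *
a=grab('top','t2.png')['frame'][:,:,::-1];b=grab('side','s2.png')['frame'][:,:,::-1]
A=cv2.resize(a[160:300,400:540],(400,400));B=cv2.resize(b[220:380,240:400],(400,400));cv2.imwrite('pics/c3.png',np.hstack([A,B]))"
```

```text
(no output)
```

View pics/c3.png

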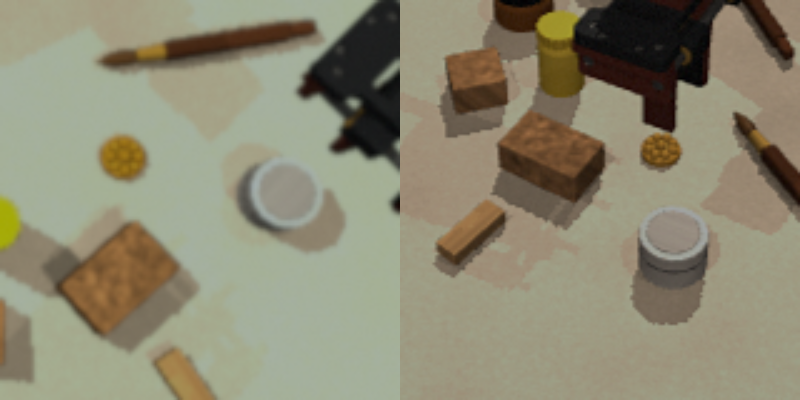

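Run:
```python
from h import *
d=load('top');s=load('side')
def pm(d):
    R=cv2.Rodrigues(np.array(d['rvec'],float))[0];K=np.array([[d['fx'],0,d['cx']],[0,d['fy'],d['cy']],[0,0,1]]);return K@np.c_[R,np.array(d['tvec']).ravel()]
def tri(a,b):
    X=cv2.triangulatePoints(pm(d),pm(s),np.array(a,float).reshape(2,1),np.array(b,float).reshape(2,1))[:,0];X=X[:3]/X[3];return X,proj(d,X)[0]-a
t=np.array([400+287*.35,160+192*.35])-.3;u=np.array([240+(673-400)*.4,220+234*.4])-.3
print(t,u,tri(t,u)); print('tcp proj',proj(d,[475.4,-384.4,173.5]),proj(s,[475.4,-384.4,173.5]))
print(ray(d,t,36),ray(s,u,36))
```

```text
[500.15 226.9 ] [348.9 313.3] (array([ 474.16271281, -383.61183221,   34.87656467]), array([-0.04424965,  0.26605525]))
tcp proj [[527.96892514 218.60725138]] [[351.36484233 262.85355689]]
[[ 474.62282595 -383.31361429   36.        ]] [[ 473.35930034 -384.49341937   36.        ]]
```

The tin hasn't moved and the measured position is right, so the grip must have slipped off. I'll regrip lower and check the force before lifting.

```bash
python3 -m inch '[[[-1,1,0,0,0,0,100],[-1,1,0,0,0,0,100],[-1,1,40,0,0,0,100],[-1,1,80,0,0,0,100],[-1,1,115,0,0,0,100],[-1,1,135,0,0,0,100],[-1,1,144,0,0,0,100],[-1,1,144,0,0,0,100],[-1,1,144,0,0,0,100],[-1,1,144,0,0,0,50],[-1,1,144,0,0,0,50],[-1,1,144,0,0,0,50],[-1,1,144,0,0,0,50],[-1,1,144,0,0,0,50],[-1,1,144,0,0,0,50],[-1,1,144,0,0,0,50],[-1,1,144,0,0,0,50],[-1,1,144,0,0,0,50]]]'
```

```text
t: 12.9
ee_pos: [476.5, -384.1, 28.3]
orientation: [1.202, 2.901, -0.001]
ft_force: [-0.8, 1.0, 5.7]
width: 44.1
grasp_force: 2.9
```

```bash
python3 -m inch '[[[0,0,0,0,0,0,20],[0,0,0,0,0,0,20],[0,0,0,0,0,0,20],[0,0,0,0,0,0,20],[0,0,0,0,0,0,20]]]';python3 -c "
from h import *
b=grab('side','s3.png')['frame'][:,:,::-1];a=grab('top','t3.png')['frame'][:,:,::-1]
B=cv2.resize(b[240:360,290:410],(400,400));A=cv2.resize(a[180:280,450:550],(400,400));cv2.imwrite('pics/c4.png',np.hstack([A,B]))"
```

```text
t: 13.4
ee_pos: [476.5, -384.3, 28.3]
orientation: [1.202, 2.901, -0.001]
ft_force: [-0.1, 0.8, 5.5]
width: 17.8
grasp_force: 2.8
```

View pics/c4.png

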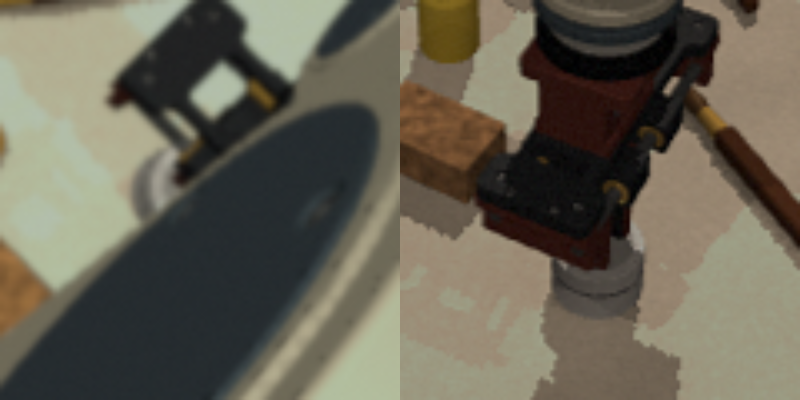

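Run:
```python
from h import *
s=load('side')
print(ctrl.tcp_to_tips, status.get_obs()['ee_pos'])
c=np.array([472,-383.1]);k=np.array([.707,.707])
for z in(130,143,155,170,185):
    for r in(-50,50): print(z,r,np.round(proj(s,np.r_[c+r*k,z])[0]))
```

```text
19.0 [ 476.47204791 -384.23040525   28.25849659]
130 -50 [337. 298.]
130 50 [360. 263.]
143 -50 [337. 293.]
143 50 [361. 258.]
155 -50 [337. 288.]
155 50 [361. 253.]
170 -50 [337. 282.]
170 50 [361. 248.]
185 -50 [337. 276.]
185 50 [361. 242.]
```

```bash
python3 -m inch '[[[0,0,-4,0,0,0,20],[0,0,-4,0,0,0,20],[0,0,-4,0,0,0,20]]]'; python3 -m inch '[[[0,0,-50,0,0,0,20],[0,0,-100,0,0,0,100],[0,0,-100,0,0,0,100],[0,0,-100,0,0,0,100],[0,0,-100,0,0,0,100],[0,0,-100,0,0,0,100],[0,0,-100,0,0,0,100],[0,0,-100,0,0,0,100]]]';python3 - <<'E'
from h import *
b=grab('side','s4.png');o=status.get_obs();c=o['ee_pos'];k=np.array([.707,.707]);im=b['frame'][:,:,::-1].copy()
for z in (c[2]-19,c[2]+6):
  for r in(-50,50): print(round(z),r,(proj(b,np.r_[c[:2]+r*k,z])[0]-[280,200])*4)
a=grab('top','t4.png')['frame'][:,:,::-1]
cv2.imwrite('pics/c5.png',np.hstack([cv2.resize(im[200:350,280:430],(400,400)),cv2.resize(a[150:300,430:580],(400,400))]));print(c)
for z in (c[2]-19,c[2]+6):
  for r in(-50,50): print('crop',round(z),r,(proj(b,np.r_[c[:2]+r*k,z])[0]-[280,200])*2.667,(proj(load('top'),np.r_[c[:2]+r*k,z])[0]-[430,150])*2.667+[400,0])
E
```

```text
t: 13.8
ee_pos: [475.8, -383.6, 31.5]
orientation: [-1.203, -2.902, -0.0]
ft_force: [-0.0, 0.5, 0.2]
width: 17.7
grasp_force: 0.0
t: 14.6
ee_pos: [475.5, -383.4, 130.6]
orientation: [-1.202, -2.901, -0.001]
ft_force: [0.7, -0.5, -0.2]
width: 70.1
grasp_force: 0.0
112 -50 [234.18711985 416.65995146]
112 50 [327.3627192  277.58488666]
137 -50 [234.50449027 379.05203703]
137 50 [329.16238992 240.52444764]
[ 475.67112725 -383.49233366  130.8078585 ]
crop 112 -50 [156.14426216 277.80802264] [674.41258126 240.56423905]
crop 112 50 [218.26909303 185.07972318] [575.50300931 146.09397094]
crop 137 -50 [156.35586889 252.73294569] [689.74047607 237.90963406]
crop 137 50 [219.46902348 160.36967547] [587.70839505 140.75681338]
```

View pics/c5.png

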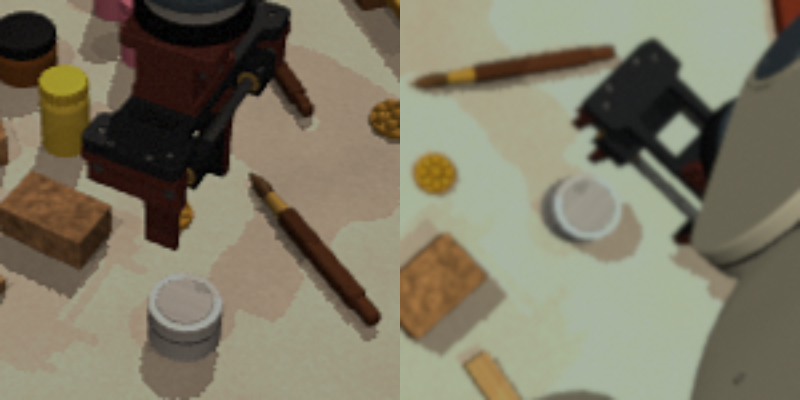

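Contact showed up at a reading of about 29 on the 36 mm tin top. The side view agrees, with the finger tip at crop (163,247), i.e. z about 140 at a reading of 131. So the real tips are at reading + 7 mm, and I'll allow for that from here on. Gripping the tin with tips at about 15 mm.

```bash
python3 -m inch '[[[0,0,40,0,0,0,100],[0,0,75,0,0,0,100],[0,0,100,0,0,0,100],[0,0,115,0,0,0,100],[0,0,122,0,0,0,100],[0,0,122,0,0,0,100],[0,0,122,0,0,0,50],[0,0,122,0,0,0,50],[0,0,122,0,0,0,50],[0,0,122,0,0,0,50],[0,0,122,0,0,0,50],[0,0,122,0,0,0,50],[0,0,122,0,0,0,50]]]'; python3 -c "
from h import *
plan((475,-383,172,45),(490,263.5,172,45),(490,263.5,19,45))"
```

```text
t: 16.0
ee_pos: [476.2, -383.9, 10.1]
orientation: [1.203, 2.902, -0.0]
ft_force: [-0.5, 0.5, 5.6]
width: 54.3
grasp_force: 30.0
(475, -383, 172, 45) shift [   1.4   -0.2 -161.9] turn [ 0.     0.001 -0.   ] q1,q6 now [-0.7  -1.48]
(490, 263.5, 172, 45) shift [ 448.1  467.3 -162.1] turn [ 0.     0.001 -0.   ] q1,q6 now [-0.7  -1.48]
(490, 263.5, 19, 45) shift [448.2 467.3  -9.1] turn [ 0.     0.001 -0.   ] q1,q6 now [-0.7  -1.48]
```

```bash
python3 -m inch '[[[0,0,-40,0,0,0,50],[0,0,-80,0,0,0,50],[0,0,-125,0,0,0,50],[28,29,-150,0,0,0,50],[60,63,-162,0,0,0,50],[93,97,-162,0,0,0,50],[126,131,-162,0,0,0,50],[159,166,-162,0,0,0,50],[192,200,-162,0,0,0,50],[225,235,-162,0,0,0,50],[258,269,-162,0,0,0,50],[291,303,-162,0,0,0,50],[324,338,-162,0,0,0,50],[357,372,-162,0,0,0,50],[390,406,-162,0,0,0,50],[418,436,-162,0,0,0,50],[438,457,-162,0,0,0,50],[448,467,-162,0,0,0,50],[448,467,-162,0,0,0,50],[448,467,-162,0,0,0,50]]]'; python3 -m inch '[[[0,0,0,0,0,0,50],[0,0,0,0,0,0,50]]]';python3 -c "
from h import *
b=grab('side','s5.png')['frame'][:,:,::-1];cv2.imwrite('pics/c6.png',cv2.resize(b[90:210,220:380],None,fx=4,fy=4))
plan((490,263.5,20.5,45))"
```

```text
t: 18.0
ee_pos: [489.2, 262.2, 171.2]
orientation: [-1.202, -2.902, 0.002]
ft_force: [-0.4, 0.1, -0.9]
width: 54.4
grasp_force: 30.0
t: 18.2
ee_pos: [489.7, 261.9, 171.6]
orientation: [-1.205, -2.901, 0.001]
ft_force: [1.3, -0.0, -0.7]
width: 54.4
grasp_force: 30.0
(490, 263.5, 20.5, 45) shift [  0.8   1.1 151.2] turn [-0.     0.    -0.002] q1,q6 now [ 0.47 -0.31]
```

View pics/c6.png

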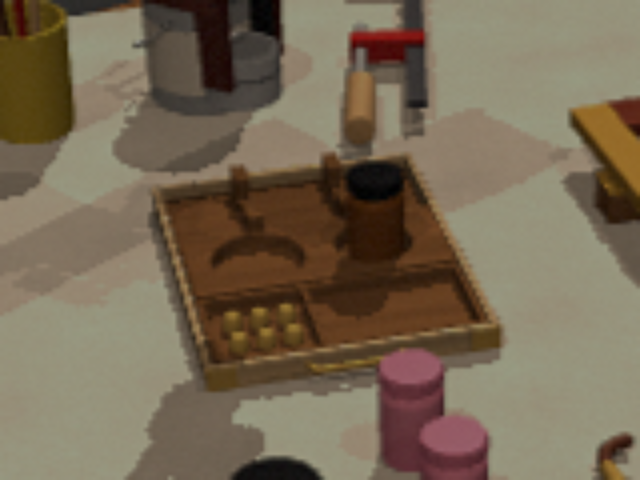

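The jar stands upright in the smaller well at crop (375,215). Lowering the tin.

```bash
python3 -m inch '[[[0.5,1,40,0,0,0,50],[0.5,1,80,0,0,0,50],[0.5,1,115,0,0,0,50],[0.5,1,135,0,0,0,50],[0.5,1,145,0,0,0,50],[0.5,1,151,0,0,0,50],[0.5,1,151,0,0,0,50],[0.5,1,151,0,0,0,50],[0.5,1,151,0,0,0,80],[0.5,1,151,0,0,0,80],[0.5,1,151,0,0,0,80],[0.5,1,151,0,0,0,80],[0.5,1,151,0,0,0,80],[0.5,1,120,0,0,0,80],[0.5,1,80,0,0,0,80],[0.5,1,40,0,0,0,80],[0.5,1,10,0,0,0,80],[0.5,1,10,0,0,0,80],[0.5,1,10,0,0,0,80],[0.5,1,10,0,0,0,80]]]'; python3 -c "
from h import *
plan((656,-110,160,1.4),(656,-110,0,1.4))"
```

```text
t: 20.25
ee_pos: [489.1, 263.9, 160.3]
orientation: [-1.202, -2.901, 0.003]
ft_force: [0.1, 0.2, -0.4]
width: 70.1
grasp_force: 0.0
(656, -110, 160, 1.4) shift [-382.5 -146.2    0.4] turn [-0.002  0.     0.761] q1,q6 now [ 0.47 -0.31]
(656, -110, 0, 1.4) shift [-382.6 -145.9  160.4] turn [-0.002  0.     0.761] q1,q6 now [ 0.47 -0.31]
```

```bash
python3 -m inch '[[[-383,-146,0,0,0,0.761,80],[-383,-146,0,0,0,0.761,80],[-383,-146,0,0,0,0.761,80],[-383,-146,0,0,0,0.761,80],[-383,-146,0,0,0,0.761,80],[-383,-146,0,0,0,0.761,80],[-383,-146,0,0,0,0.761,80],[-383,-146,0,0,0,0.761,60],[-383,-146,0,0,0,0.761,60],[-383,-146,0,0,0,0.761,60],[-383,-146,0,0,0,0.761,60],[-383,-146,0,0,0,0.761,60],[-383,-146,0,0,0,0.761,60],[-383,-146,0,0,0,0.761,60],[-383,-146,0,0,0,0.761,60]]]'; python3 -c "
from h import *
plan((656,-110,-3,1.4))"
```

```text
t: 21.75
ee_pos: [657.4, -109.0, 161.9]
orientation: [2.193, 2.249, 0.0]
ft_force: [-0.8, 0.1, 0.0]
width: 53.1
grasp_force: 0.0
(656, -110, -3, 1.4) shift [ -0.9  -1.5 164.9] turn [0.    0.    0.001] q1,q6 now [-0.18 -0.21]
```

```bash
python3 -m inch '[[[-1,-1.5,40,0,0,0,60],[-1,-1.5,80,0,0,0,60],[-1,-1.5,120,0,0,0,60],[-1,-1.5,145,0,0,0,60],[-1,-1.5,157,0,0,0,60],[-1,-1.5,162,0,0,0,60],[-1,-1.5,164,0,0,0,60],[-1,-1.5,164,0,0,0,60],[-1,-1.5,164,0,0,0,5],[-1,-1.5,164,0,0,0,5],[-1,-1.5,164,0,0,0,5],[-1,-1.5,164,0,0,0,5],[-1,-1.5,164,0,0,0,5],[-1,-1.5,164,0,0,0,5],[-1,-1.5,164,0,0,0,5],[-1,-1.5,164,0,0,0,5],[-1,-1.5,164,0,0,0,5]]]'; python3 -c "
from h import *
plan((656,-110,150,1.4),(538,346.5,150,87.8),(538,346.5,19,87.8))"
```

```text
t: 23.45
ee_pos: [656.1, -110.8, -2.2]
orientation: [2.194, 2.248, 0.0]
ft_force: [-0.6, -0.5, 3.5]
width: 15.5
grasp_force: 30.0
(656, -110, 150, 1.4) shift [ 8.000e-01 -1.000e-01 -1.522e+02] turn [ 0.  0. -0.] q1,q6 now [-0.19 -0.21]
(538, 346.5, 150, 87.8) shift [ 460.  -107.1 -152.3] turn [ 0.     0.    -1.508] q1,q6 now [-0.19 -0.21]
(538, 346.5, 19, 87.8) shift [ 460.  -107.1  -21.3] turn [ 0.     0.    -1.508] q1,q6 now [-0.19 -0.21]
```

```bash
python3 -m inch '[[[0,0,-40,0,0,0,5],[0,0,-90,0,0,0,5],[0,0,-135,0,0,0,5],[0,0,-160,0,0,0,5],[30,-7,-160,0,0,-0.11,5],[75,-17,-160,0,0,-0.24,5],[120,-28,-160,0,0,-0.37,5],[165,-38,-160,0,0,-0.5,5],[210,-49,-160,0,0,-0.63,5],[255,-59,-160,0,0,-0.76,5],[300,-70,-160,0,0,-0.89,5],[345,-80,-160,0,0,-1.02,5],[390,-91,-160,0,0,-1.15,5],[425,-99,-160,0,0,-1.28,5],[445,-103,-160,0,0,-1.4,5],[460,-107,-160,0,0,-1.508,5],[460,-107,-160,0,0,-1.508,5],[460,-107,-160,0,0,-1.508,5],[460,-107,-160,0,0,-1.508,5],[460,-107,-160,0,0,-1.508,5]]]'; python3 -c "
from h import *
d=grab('side','s6.png');b=d['frame'][:,:,::-1];cv2.imwrite('pics/c7.png',cv2.resize(b[60:210,200:400],None,fx=4,fy=4))
o=status.get_obs();print(o['width'],o['grasp_force'])
plan((538,346.5,19,87.8))"
```

```text
t: 25.45
ee_pos: [538.3, 345.4, 157.5]
orientation: [-0.065, -3.141, 0.0]
ft_force: [0.3, 0.3, -0.4]
width: 15.5
grasp_force: 30.0
15.92009165059137 29.99983638525009
(538, 346.5, 19, 87.8) shift [  0.3   1.  138.6] turn [-0.    -0.    -0.003] q1,q6 now [ 0.55 -0.98]
```

View pics/c7.png

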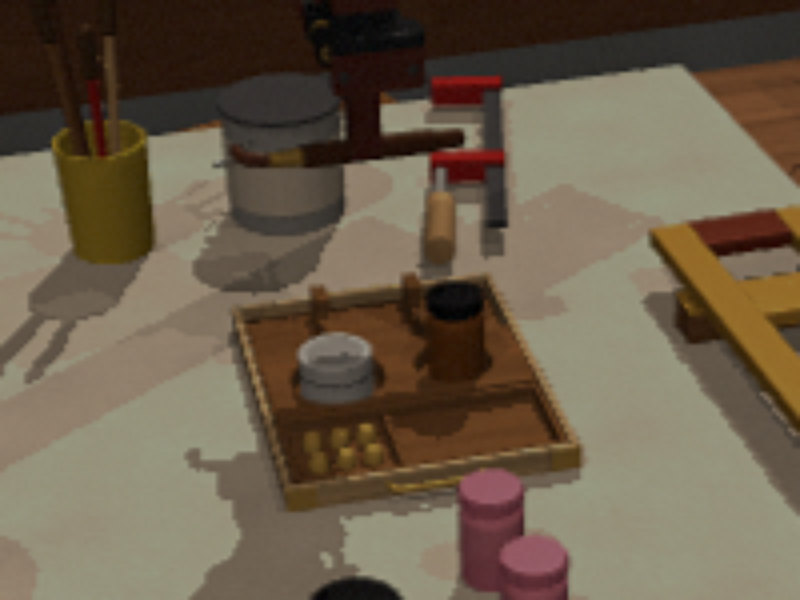

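The tin is seated in the larger well at crop (337,367), and the burnisher hangs level above the rest with its hook to the left. Lowering it.

```bash
python3 -m inch '[[[0,1,40,0,0,0,5],[0,1,80,0,0,0,5],[0,1,110,0,0,0,5],[0,1,125,0,0,0,5],[0,1,132,0,0,0,5],[0,1,136,0,0,0,5],[0,1,138,0,0,0,5],[0,1,138,0,0,0,5],[0,1,138,0,0,0,5]]]'; python3 -m inch '[[[0,0,0,0,0,0,30],[0,0,0,0,0,0,30],[0,0,0,0,0,0,30],[0,0,0,0,0,0,30],[0,0,-30,0,0,0,30],[0,0,-80,0,0,0,30],[0,0,-130,0,0,0,30],[0,0,-150,0,0,0,30],[0,0,-150,0,0,0,60],[0,0,-150,0,0,0,60],[0,0,-150,0,0,0,70]]]';python3 -c "
from h import *
plan((407.5,-254.6,170,41.3),(407.5,-254.6,6,41.3))"
```

```text
t: 26.4
ee_pos: [538.6, 347.9, 20.7]
orientation: [0.061, 3.14, 0.002]
ft_force: [-0.4, -0.4, -0.1]
width: 15.2
grasp_force: 30.0
t: 27.5
ee_pos: [536.9, 346.8, 167.7]
orientation: [-0.061, -3.138, 0.003]
ft_force: [-0.2, 0.3, 0.5]
width: 47.0
grasp_force: 0.0
(407.5, -254.6, 170, 41.3) shift [ 106. -606.   -1.] turn [-0.003 -0.002  0.811] q1,q6 now [ 0.55 -0.98]
(407.5, -254.6, 6, 41.3) shift [ 105.5 -605.7  163. ] turn [-0.003 -0.002  0.811] q1,q6 now [ 0.55 -0.98]
```

```bash
python3 -m inch '[[[106,-606,-3,0,0,0.811,85],[106,-606,-3,0,0,0.811,85],[106,-606,-3,0,0,0.811,85],[106,-606,-3,0,0,0.811,85],[106,-606,-3,0,0,0.811,85],[106,-606,-3,0,0,0.811,85],[106,-606,-3,0,0,0.811,85],[106,-606,-3,0,0,0.811,85],[106,-606,-3,0,0,0.811,85],[106,-606,-3,0,0,0.811,85],[106,-606,-3,0,0,0.811,85],[106,-606,-3,0,0,0.811,85],[106,-606,-3,0,0,0.811,85],[106,-606,-3,0,0,0.811,85],[106,-606,-3,0,0,0.811,85],[106,-606,-3,0,0,0.811,85],[106,-606,-3,0,0,0.811,85],[106,-606,-3,0,0,0.811,85],[106,-606,-3,0,0,0.811,85]]]'; python3 -c "
from h import *
b=grab('side','s7.png')['frame'][:,:,::-1];cv2.imwrite('pics/c8.png',cv2.resize(b[120:340,230:450],(600,600)))
plan((407.5,-254.6,6,41.3))"
```

```text
t: 29.4
ee_pos: [408.8, -253.3, 172.7]
orientation: [1.293, 2.863, 0.0]
ft_force: [-0.2, -0.2, -0.7]
width: 74.6
grasp_force: 0.0
(407.5, -254.6, 6, 41.3) shift [ -0.   -1.7 166.7] turn [0.    0.    0.001] q1,q6 now [-0.58 -1.3 ]
```

View pics/c8.png

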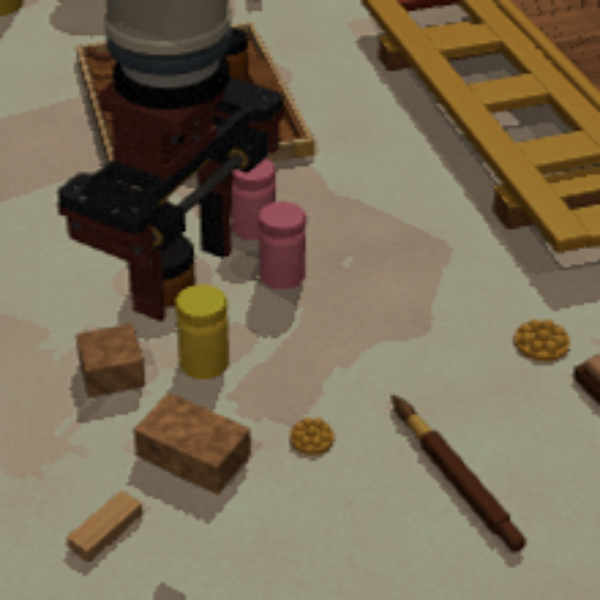

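All clear below: block at crop (192,440), yellow jar at (203,330) to one side. Gripping the block.

```bash
python3 -m inch '[[[0,-1.5,40,0,0,0,85],[0,-1.5,80,0,0,0,85],[0,-1.5,120,0,0,0,85],[0,-1.5,145,0,0,0,85],[0,-1.5,157,0,0,0,85],[0,-1.5,164,0,0,0,85],[0,-1.5,164,0,0,0,85],[0,-1.5,164,0,0,0,40],[0,-1.5,164,0,0,0,40],[0,-1.5,164,0,0,0,40],[0,-1.5,164,0,0,0,40],[0,-1.5,164,0,0,0,40],[0,-1.5,164,0,0,0,40],[0,-1.5,164,0,0,0,40]]]'; python3 -c "
from h import *
plan((407.5,-254.6,150,41.3),(570,175,150,87.8),(570,175,18,87.8))"
```

```text
t: 30.85
ee_pos: [407.9, -255.3, 9.4]
orientation: [1.295, 2.861, -0.0]
ft_force: [-1.0, -0.1, 7.4]
width: 49.5
grasp_force: 30.0
(407.5, -254.6, 150, 41.3) shift [   0.6    0.2 -140.6] turn [0.    0.001 0.   ] q1,q6 now [-0.58 -1.3 ]
(570, 175, 150, 87.8) shift [ 216.   405.8 -140.8] turn [-0.     0.001 -0.811] q1,q6 now [-0.58 -1.3 ]
(570, 175, 18, 87.8) shift [216.2 405.8  -8.8] turn [-0.     0.001 -0.811] q1,q6 now [-0.58 -1.3 ]
```

```bash
python3 -m inch '[[[0,0,-40,0,0,0,40],[0,0,-85,0,0,0,40],[0,0,-125,0,0,0,40],[0,0,-150,0,0,0,40],[20,38,-150,0,0,-0.08,40],[40,75,-150,0,0,-0.16,40],[60,113,-150,0,0,-0.24,40],[82,154,-150,0,0,-0.32,40],[104,195,-150,0,0,-0.4,40],[126,237,-150,0,0,-0.48,40],[148,278,-150,0,0,-0.56,40],[170,320,-150,0,0,-0.64,40],[190,357,-150,0,0,-0.72,40],[206,387,-150,0,0,-0.78,40],[216,406,-150,0,0,-0.811,40],[216,406,-150,0,0,-0.811,40],[216,406,-150,0,0,-0.811,40],[216,406,-150,0,0,-0.811,40],[216,406,-150,0,0,-0.811,40]]]'; python3 -c "
from h import *
b=grab('side','s8.png')['frame'][:,:,::-1];cv2.imwrite('pics/c9.png',cv2.resize(b[60:210,200:400],None,fx=4,fy=4))
o=status.get_obs();print(o['width'],o['grasp_force'])
plan((570,175,20,87.8))"
```

```text
t: 32.75
ee_pos: [569.4, 173.9, 158.6]
orientation: [-0.064, -3.14, 0.0]
ft_force: [0.5, 0.1, -0.5]
width: 49.9
grasp_force: 30.0
49.810222583116186 29.988083839416504
(570, 175, 20, 87.8) shift [ -0.4   1.  138.7] turn [-0.    -0.    -0.002] q1,q6 now [ 0.28 -1.25]
```

View pics/c9.png

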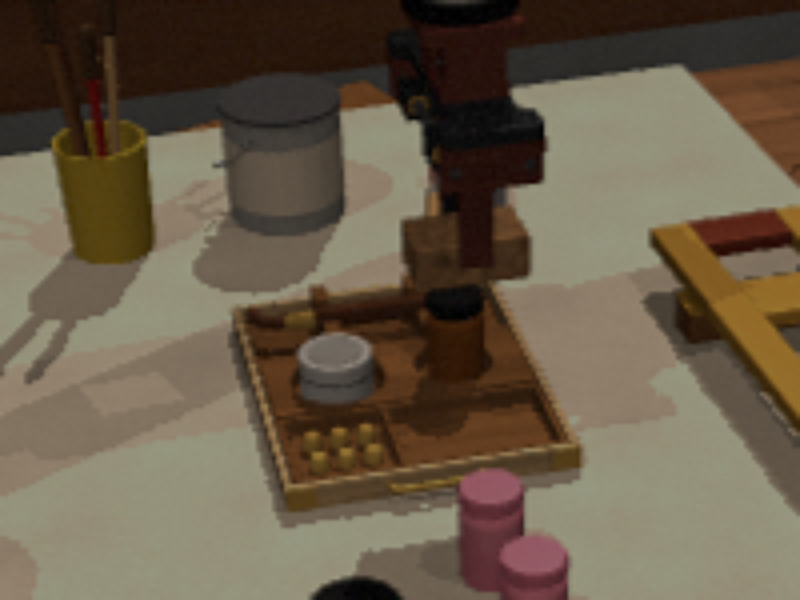

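The burnisher lies in both notches at crop (260–425,305). The block is aligned above the bay. Lowering it.

```bash
python3 -m inch '[[[0,1,40,0,0,0,40],[0,1,80,0,0,0,40],[0,1,110,0,0,0,40],[0,1,125,0,0,0,40],[0,1,132,0,0,0,40],[0,1,136,0,0,0,40],[0,1,138,0,0,0,40],[0,1,138,0,0,0,40],[0,1,138,0,0,0,40]]]'; python3 -m inch '[[[0,0,0,0,0,0,65],[0,0,0,0,0,0,65],[0,0,0,0,0,0,65],[0,0,0,0,0,0,65],[0,0,-30,0,0,0,65],[0,0,-80,0,0,0,65],[0,0,-130,0,0,0,65],[0,0,-150,0,0,0,65],[0,-50,-200,0,0,0,65],[0,-100,-200,0,0,0,65],[0,-150,-200,0,0,0,65],[0,-200,-200,0,0,0,65],[0,-250,-200,0,0,0,65],[0,-300,-200,0,0,0,65],[0,-350,-200,0,0,0,65],[0,-350,-200,0,0,0,65],[0,-350,-200,0,0,0,65],[0,-350,-200,0,0,0,65]]]';python3 -c "
from h import *
b=grab('side','s9.png')['frame'][:,:,::-1];a=grab('top','t9.png')['frame'][:,:,::-1]
cv2.imwrite('pics/c10.png',np.hstack([cv2.resize(a[140:255,145:285],(400,330)),cv2.resize(b[125:195,255:345],(400,330))]))"
```

```text
t: 33.7
ee_pos: [570.5, 176.6, 21.6]
orientation: [0.061, 3.139, 0.001]
ft_force: [-0.0, -0.0, -1.2]
width: 49.9
grasp_force: 30.0
t: 35.5
ee_pos: [556.1, -172.7, 220.4]
orientation: [-0.062, -3.14, -0.001]
ft_force: [0.3, 1.0, -0.2]
width: 57.6
grasp_force: 0.0
```

View pics/c10.png

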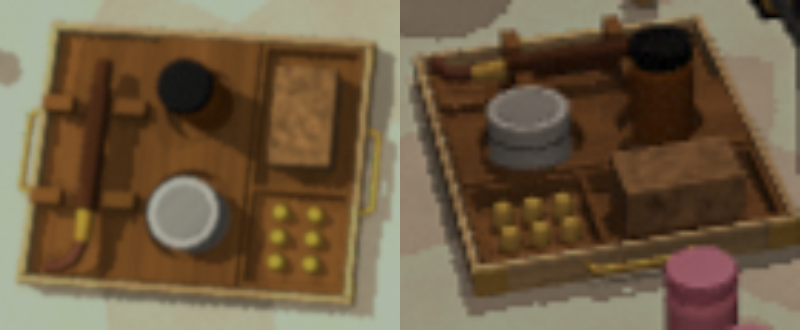

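Everything appears seated: burnisher at crop (92,155), jar at (186,88), tin at (184,213), block at (303,117). A quick numeric check of the centres before handing in.

Run:
```python
from h import *
d=load('top');u=np.array([.9993,-.038]);v=np.array([.038,.9993])
for n,p,z,c in(('jar',(186,88),82,(535,262)),('tin',(184,213),46,(535,262)),('block',(303,117),42,(531.5,176)),('handle back',(104,62),34,(538,347)),('ferrule/handle',(82,210),34,(538,347))):
    q=ray(d,[145+p[0]/2.857,140+p[1]/2.87],z)[0,:2]-c;print(n,q@u,q@v)
s=load('side');print('side jar',ray(s,[255+659/4.444-90-0 if 0 else 255+(659-400)/4.444,125+46/4.714],82),'tin',ray(s,[255+(529-400)/4.444,125+110/4.714],46))
```

```text
jar 43.51636567235782 -3.770358514091108
tin -48.08430515346077 -1.8098079567212704
block 34.70573297718554 -1.1694101428754478
handle back 72.25253924090447 -3.835429193130972
ferrule/handle -48.98012396027852 -1.155840508680448
side jar [[577.44793622 250.08023916  82.        ]] tin [[488.09639474 259.88801382  46.        ]]
```

```bash
python3 -c "
from h import *
print(ctrl.close_job())"
```

```text
the job is handed in; nothing more can be done
None
```

The job is handed in at about 36 s on the robot's clock: jar, tin, burnisher and block are in their places in the tray (final pictures put all four inside their limits), and I saw no sign that the squat jar, brush or offcut had moved, though I did not measure them at the end.

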